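Index the gear blank by one hole

TASK

Turn the gear blank on the indexing fixture on by one hole: put a fingertip through the pull ring and under its upper side, lift the spring pin out of its hole, swing the arm one hole towards the scribing block (the small black foot with a tall thin pillar), and let the pin drop fully home into that next hole. Do not grip or force the ring, leave the things standing round it where they are, and finish clear of everything.

Things in the scene. Friction and masses are not known exactly. Their poses are not given: they have to be found in the camera images.
- fixture: Fixed indexing fixture: grey foot plate 200x120x12 mm, and a curved steel plate (top 40 mm above the bench) with five brass-rimmed 14 mm holes, 49 mm (0.35 rad) apart on a 140 mm radius about the pivot. Origin at bench level; pivot 75 mm along its +x, middle hole (where the pin starts) 65 mm along its -x. Its -x side faces the robot, half turned to its left; +y is its left seen from there, z up.
- pivot (a point): Point on the upright pivot axis at the arm's top face, 58 mm above the bench. The arm, a grey bar 34 mm wide and 12 mm thick, reaches from here over the hole plate to the robot's side. The gear blank (78 mm across, 22 mm thick) is bolted on it here; the nut's top is 93 mm above the bench.
- swing_arm (a joint): Angle of the arm about the upright pivot, rad; holes at -0.70, -0.35, 0, 0.35, 0.70; starts in the middle one, 0. Positive is anticlockwise from above, which carries the ring end to the fixture's -y side (right, seen along the arm from the ring). With the pin up it turns easily (about 1 N at the ring) and stays where it is left.
- index_pin (a joint): Height of the 12 mm spring index pin, m: 0 fully home in a hole, clear of the hole above 0.010, top stop 0.020; about 0.010 when its tip rests on the plate between holes. Lifting takes 5 N at first, 9 N at the top stop; the spring drives it down when let go. Its round tip slips into a hole by itself from about 3 mm either side.
- ring_center (a point): Centre of the pull ring on the pin's top, 108.5 mm above the bench at the start, 50 mm above the arm; moves with pin and arm. Steel ring, 50 mm inside, 8 mm round bar. Its x axis points along the arm to the pivot, z up. The ring leans 45 degrees away (upper bar farther along +x), so a finger pointing 45 degrees down and along +x passes squarely through it.
- pin_top (a point): Where the ring's lowest bar is fixed on the pin, on the pin's axis, 87.5 mm above the bench when home: 20.5 mm lower and 20.5 mm back (-x of the ring's axes) from the ring's centre. The ring's upper bar is 20.5 mm higher and 20.5 mm farther along +x than that centre.
- scribing_block: Scribing block (surface gauge), loose: small black foot, thin upright pillar and a scriber rod, 72 x 156 x 212 mm, origin under its centre. It stands on the fixture's +y (left) or -y (right) side, 120 to 180 mm from the fixture's x axis; the arm must go one hole to that side.
- oil_can: Loose oil can with a long spout, 74 x 116 x 173 mm, origin under its centre; stands on the other side. Leave it alone.
- bush: Loose bronze flanged bush, 45 mm across, 30 mm high, origin under its centre. Leave it alone.
- small_gear: Loose small gear, 55 mm across, 19 mm high, lying flat, origin under its centre. Leave it alone.
- collar: Loose dark steel collar, 62 mm across, 22 mm high, lying flat on the robot's side of the fixture, origin under its centre. Leave it alone.

How it is judged:
On the way, in this order (a step that is already met when the one before it is completed fails the run):
1. the pin is lifted clear of the middle hole by the fingers in the ring (value of joint index_pin above 0.0105 m and value of joint swing_arm between -0.1 and 0.1 rad and contact force between the fingers and index_pin above 1 N), for 0.05 s.
2. the arm stands at the next hole on the scribing block's side with the pin home in it (((y of scribing_block in the frame of fixture above 0 m and value of joint swing_arm between -0.39 and -0.31 rad) or (not (y of scribing_block in the frame of fixture above 0 m) and value of joint swing_arm between 0.31 and 0.39 rad)) and value of joint index_pin below 0.003 m), for 0.2 s.
At the end, for the whole second after the job is handed in: The arm stands one hole from the middle on the side of the scribing block (within 0.04 rad), the pin is home in that hole (less than 3 mm up), the arm is at rest and nothing is touched (all of step 2 and velocity of joint swing_arm between -0.05 and 0.05 rad/s).
It fails at once if a thing standing round the fixture was moved by more than 15 mm (distance of any of scribing_block, oil_can, bush, small_gear, collar from where it was at the start of the episode above 0.015 m).
It fails at once if the ring was gripped or forced (more than 35 N between fingers and ring) (contact force between the fingers and index_pin above 35 N).
It also fails if it takes over 45 s, if anything falls off the work surface, if the arm or the gripper's body presses on something with over 40 N, if the wrist force passes 120 N, or if a joint passes its speed limit or range.

ROBOT

A 6-joint arm with a two-finger parallel gripper is mounted at the origin on a cart in front of the work surface, level with it; the furniture and walls round the work are solid. World frame = base frame: x ahead of the robot, y to its left, z up, the work surface at z = 0. Lengths are in m, angles in rad, forces in N, time in s.
With the tool pointing down it reaches from about 0.225 to 0.725 m from the base axis. Payload 3.1 kg.
Tool frame: the origin (TCP) lies at the centre of the arm's flange, where the gripper is bolted on; the fingertips stand 173 mm ahead of it and the grasp point (between the pads) lies 155 mm ahead of it (tcp_to_tips is the distance from the TCP to the fingertips, in m); z points along the fingers, y is the direction in which the jaws open and shut (so a half turn about z gives the same grasp; the last joint's range is limited). The gripper opens to 85 mm and grips with 20 to 120 N. Pads are 22 mm wide; open, the fingers measure 114 mm over their backs; the gripper's body (76 mm by 85 mm) begins 54 mm behind the grasp point. The pads swing forward as they close: fully open they stand 13 mm farther back than shut.
Start: joints at [1.043, 0.048, 0.099, 1.622, 0, 1.443], TCP at [0.204, 0.484, 0.405] pointing down, gripper open.
Joint ranges: [-2.91, 2.91], [-0.99, 1.94], [-1.21, 1.42], [-2.12, 2.29], [-1.49, 1.47], [-3.14, 3.14]. Speed limits (rad/s): [2.79, 2.79, 3.14, 3.14, 3.14, 3.14].

INTERFACE

Orientations are given as [roll, pitch, yaw] about the fixed x, y, z axes, in that order (R = Rz(yaw) Ry(pitch) Rx(roll)).
In Python, from cell import * gives the robot as it stands.
- The arm moves only by the shell command python3 -m pendant 'ROWS' [FORCE]. ROWS is text: rows parted by semicolons, each of 5 numbers parted by spaces: the shift along the tool's x, y, z in cm, then the turn about the tool's z in degrees, then the finger opening in cm, from 0 to 8.54. In form: x y z yaw jaw; .... A call has 1 to 20 rows; each row shifts and turns the commanded pose from where the row before left it, along the tool's axes as they then stand; what a row does not reach is not made up. A row lasts 1/8 s, in which the tool goes at most 62.5 mm and 10.7 degrees, less where a joint would pass 70% of its speed; a pose out of reach is approached as far as the arm can. A call with a gripper value outside its range is refused whole. The fingers move at their own pace and stop on an object; FORCE is the grip in N (left out, the last holds). Time passes only in rows, so rows that do not move let the fingers close. It gives the time, the measured TCP pose, the force and the opening at its end, in the units of the state.
- observe(): the state, without advancing time (a new reading comes with each control period).
- capture(name): name is "scene" or "side" or "wrist"; returns the picture (420x560x3 uint8, red, green, blue); there is no depth.
- calibration(name): a dict with "fx", "fy", "cx", "cy" (pixels), "dist" ([k1, k2, p1, p2, k3] as OpenCV has them; the pictures are not rectified), "R" (3x3) and "t" (3): a world point X has camera coordinates R X + t. Camera axes: x right, y down, z forward; pixel columns grow to the right and rows downward; lengths in m; the calibration is good to about 2 mm. A picture is of the moment at which its call begins: read the wrist's pose just before it. calibration takes no time and is no camera call; for the wrist camera it gives the pose at the moment of the call.
- close_job(): hands the job in, once; it reports no verdict.
Trained networks look in the newest picture that a camera, given by its name, has taken for a name from the list of things; names that differ only in an ending like _2 or _b are one class to them, and where a whole thing is asked for, a point or a joint stands for the part that bears it (a point fixed in the world has none). Each returns a list of dicts, best first, with "confidence" (0 to 1); they miss things now and then, are a little off and sometimes report something else, mostly with a low value. They report only what shows in the picture. A call takes as long as a camera call.
- find_in(label, camera): "bbox" ([left, top, width, height] in pixels, round what is visible of it).
The state is a dict: "time_s": time; "joint_positions": joint angles; "joint_vel": joint speeds; "joint_efforts": joint torques, N m; "tool_pos": TCP position; "tcp_rot": TCP orientation; "wrist_force": force on the tool from outside, world axes, zero at the start; "torque": the same for the moment, N m; "finger_gap": opening from 0.0 (shut) to 1.0 (fully open).
Only numpy, scipy, OpenCV 4.12 (cv2) and the standard library are available. Lean on these libraries where they do the work, as an engineer would, in place of code of your own. Each camera call takes 0.05 s, during which the arm holds its last target. There are 200 camera calls.

## Working session

There is one attempt and no reset: what is moved stays moved. The work goes in short steps, Python scripts to look and compute and a shell command to move; the robot and the scene stay as the last step left them, time stands still between calls to the robot, and variables do not carry over. Pictures are saved under pics/ and viewed, about 8 in all and at most 12, crops included, and the job is handed in when it is done.

```bash
mkdir -p pics; ls; python3 - <<'E'
from cell import *
import cv2,numpy as np
print(observe())
for c in ["scene","side","wrist"]:
    im=capture(c); cv2.imwrite(f"pics/{c}0.png",im[:,:,::-1])
    k=calibration(c); print(c,{a:np.round(k[a],4).tolist() for a in k})
    for l in ["fixture","index_pin","scribing_block","oil_can","bush","small_gear","collar","swing_arm"]:
        r=find_in(l,c)
        print(l,[(np.round(d["bbox"]).tolist(),round(d["confidence"],2)) for d in r[:2]])
a=cv2.imread("pics/scene0.png");b=cv2.imread("pics/side0.png")
E
```

```text
pics
{'time_s': 0.0, 'joint_positions': array([1.04321765e+00, 4.87717897e-02, 9.75696197e-02, 1.62202517e+00,
       3.63560469e-06, 1.44298926e+00]), 'joint_vel': array([ 0.00026443,  0.00110621, -0.00083982,  0.0001815 ,  0.00060478,
       -0.00021675]), 'joint_efforts': array([ 1.84343589e-03, -3.38776302e+01,  3.20018971e+01,  1.99784740e-02,
       -8.95942026e-05, -1.08951031e-05]), 'tool_pos': array([0.20424076, 0.48341224, 0.40349159]), 'tcp_rot': array([-3.13918193e+00, -3.13461022e-04,  2.74182067e+00]), 'wrist_force': array([-0.3998225 ,  0.2329538 ,  0.16683096]), 'torque': array([0.00607343, 0.02305722, 0.02200904]), 'finger_gap': 0.9988337020625371}
scene {'fx': 405.381, 'fy': 405.381, 'cx': 280.4241, 'cy': 212.6052, 'dist': [-0.1095, 0.0, 0.0, 0.0, 0.0], 'R': [[0.8057, -0.5924, 0.0015], [-0.3416, -0.4667, -0.8158], [0.4839, 0.6567, -0.5784]], 't': [-0.23, 0.3935, 0.4572]}
fixture [([252.0, 188.0, 102.0, 78.0], 0.94)]
index_pin [([265.0, 188.0, 28.0, 28.0], 0.62), ([211.0, 226.0, 27.0, 20.0], 0.37)]
scribing_block [([270.0, 121.0, 39.0, 82.0], 0.95)]
oil_can [([363.0,
[... 641 characters left out ...]
.0, 28.0, 17.0], 0.38)]
bush [([250.0, 282.0, 22.0, 26.0], 0.6)]
small_gear []
collar [([300.0, 276.0, 38.0, 31.0], 0.61)]
swing_arm [([237.0, 194.0, 76.0, 60.0], 0.73)]
wrist {'fx': 375.2618, 'fy': 375.2618, 'cx': 279.2245, 'cy': 204.9226, 'dist': [0.0345, 0.0, 0.0, 0.0, 0.0], 'R': [[0.3888, 0.9213, -0.0], [0.8787, -0.3708, 0.3008], [0.2771, -0.1169, -0.9537]], 't': [-0.5259, -0.041, 0.3787]}
fixture []
index_pin []
scribing_block [([161.0, 351.0, 48.0, 48.0], 0.28)]
oil_can [([346.0, 376.0, 40.0, 39.0], 0.21)]
bush [([346.0, 377.0, 38.0, 39.0], 0.71)]
small_gear [([164.0, 351.0, 48.0, 43.0], 0.86), ([345.0, 378.0, 39.0, 38.0], 0.24)]
collar [([268.0, 334.0, 53.0, 50.0], 0.88)]
swing_arm []
```

```bash
python3 - <<'E'
import cv2,numpy as np
a=cv2.imread("pics/scene0.png")[110:300,190:400];b=cv2.imread("pics/side0.png")[130:320,200:390]
cv2.imwrite("pics/v1.png",cv2.resize(a,None,fx=3.1,fy=3.1,interpolation=cv2.INTER_CUBIC))
cv2.imwrite("pics/v2.png",cv2.resize(b,None,fx=3.1,fy=3.1,interpolation=cv2.INTER_CUBIC))
E
```

```text
(no output)
```

View pics/v1.png

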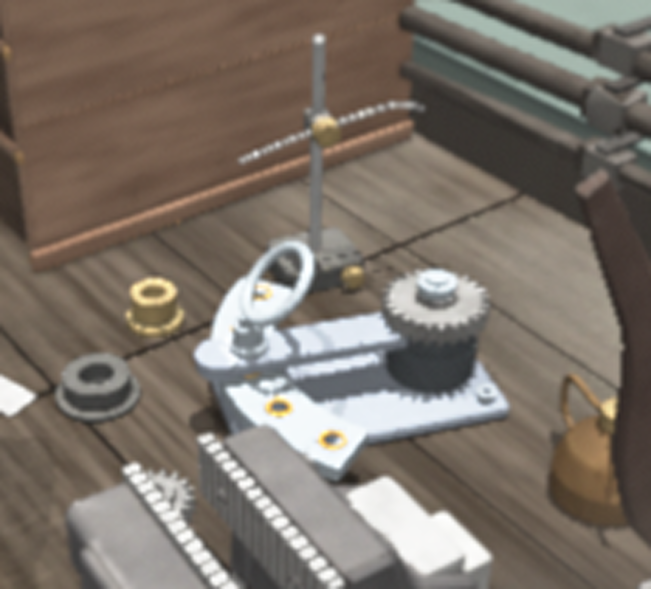

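View pics/v2.png

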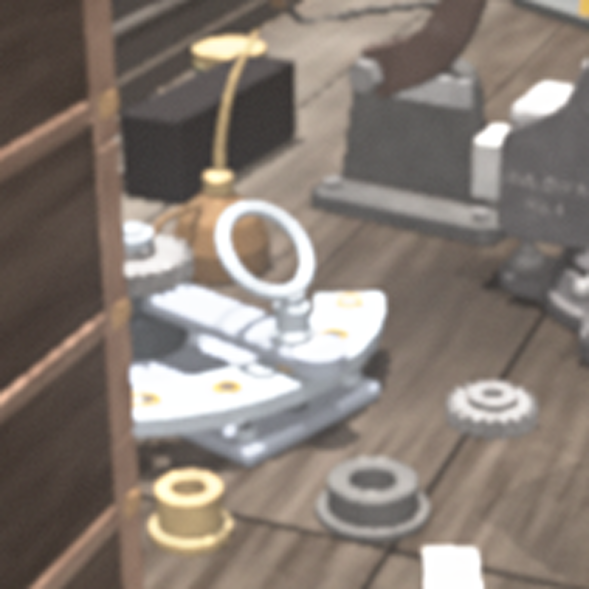

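```bash
cat >h.py <<'E'
import numpy as np,cv2
def proj(k,X):
    K=np.array([[k["fx"],0,k["cx"]],[0,k["fy"],k["cy"]],[0,0,1.]])
    return cv2.projectPoints(np.atleast_2d(np.array(X,float)),cv2.Rodrigues(np.array(k["R"]))[0],np.array(k["t"]),K,np.array(k["dist"]))[0][:,0]
def ray(k,p):
    K=np.array([[k["fx"],0,k["cx"]],[0,k["fy"],k["cy"]],[0,0,1.]])
    q=cv2.undistortPoints(np.array([[p]],float),K,np.array(k["dist"]))[0,0]
    R=np.array(k["R"]); return -R.T@np.array(k["t"]),R.T@np.r_[q,1]
def onz(k,p,z):
    o,d=ray(k,p); return o+d*(z-o[2])/d[2]
def fx(p,P): # fixture->world
    c,s=np.cos(p[2]),np.sin(p[2]); P=np.atleast_2d(P)
    return np.c_[p[0]+c*P[:,0]-s*P[:,1],p[1]+s*P[:,0]+c*P[:,1],P[:,2]]
def hole(q): return [.075-.14*np.cos(q),-.14*np.sin(q),.04]
E
python3 - <<'E'
from cell import *
from h import *
from scipy.optimize import least_squares
S,D=calibration("scene"),calibration("side")
us=lambda u,v:(190+u/3.1-.5,110+v/3.1-.5)
ud=lambda u,v:(200+u/3.1-.5,130+v/3.1-.5)
ring=[-.0445,0,.1085];nut=[.075,0,.093]
# note positive q -> -y
obs=[(S,ring,us(277,280)),(S,nut,us(437,278)),(S,hole(.35),us(279,407)),(S,hole(.7),us(333,440)),
(D,ring,ud(265,249)),(D,hole(.35),ud(335,333)),(D,hole(.7),ud(350,299)),(D,hole(-.35),ud(228,386)),(D,hole(-.7),ud(148,400))]
f=lambda p:np.concatenate([proj(k,fx(p,P))[0]-np.array(m) for k,P,m in obs])
x0=onz(S,us(340,400),.02)
best=min((least_squares(f,[x0[0],x0[1],y],loss='soft_l1') for y in np.arange(0,6.3,.7)),key=lambda r:r.cost)
p=best.x;print(p,best.cost);print(np.round(f(p).reshape(-1,2),1).tolist())
cov=np.linalg.inv(best.jac.T@best.jac);print(np.sqrt(np.diag(cov)))
for q in(-.35,-.7):print("hole",q,(proj(S,fx(p,hole(q)))[0]-[190,110])*3.1)
for n,k,uv in[("scrib",S,us(318,262)),("bush",S,us(156,320)),("collar",S,us(97,395)),("gear",S,us(165,497)),("can",S,us(600,500)),("bushD",D,ud(190,535)),("collarD",D,ud(373,515)),("gearD",D,ud(492,415)),("canD",D,ud(228,260))]:
    w=onz(k,uv,.01); c,s=np.cos(p[2]),np.sin(p[2]);d=w[:2]-p[:2]
    print(n,w.round(3),"fix",np.round([c*d[0]+s*d[1],-s*d[0]+c*d[1]],3))
print("ring",fx(p,ring),"pivot",fx(p,nut),"pin",fx(p,[-.065,0,.0875]))
print(observe()["time_s"])
E
```

```text
[0.56230467 0.30963327 5.93340241] 2.3556661567944746
[[0.2, 1.3], [0.4, -0.6], [0.4, 0.1], [0.2, -0.1], [0.5, 0.6], [0.2, 0.6], [0.0, 1.4], [-0.0, 0.5], [-0.3, -0.0]]
[0.00078523 0.00128797 0.01292641]
hole -0.35 [242.64696739 327.09807933]
hole -0.7 [259.16019624 291.38598505]
scrib [0.655 0.451 0.01 ] fix [0.039 0.164]
bush [0.499 0.459 0.01 ] fix [-0.11   0.119]
collar [0.415 0.404 0.01 ] fix [-0.171  0.038]
gear [0.397 0.283 0.01 ] fix [-0.146 -0.081]
can [0.628 0.109 0.01 ] fix [ 0.13  -0.166]
bushD [0.498 0.485 0.01 ] fix [-0.12   0.143]
collarD [0.415 0.431 0.01 ] fix [-0.18   0.063]
gearD [0.387 0.297 0.01 ] fix [-0.16  -0.072]
canD [0.637 0.132 0.01 ] fix [ 0.131 -0.142]
ring [[0.52049927 0.32488315 0.1085    ]] pivot [[0.6327632  0.28393123 0.093     ]] pin [[0.5012406  0.33190837 0.0875    ]]
1.35
```

The ring end has to go to fixture +y (left), because the scribing block lies at y ≈ +0.16 in the fixture frame. In the crops, the ring centre is at (277,280) in the scene view and (265,249) in the side view. The bush, collar and small gear stand on the robot's side. I'll look at the whole room before moving.

View pics/scene0.png

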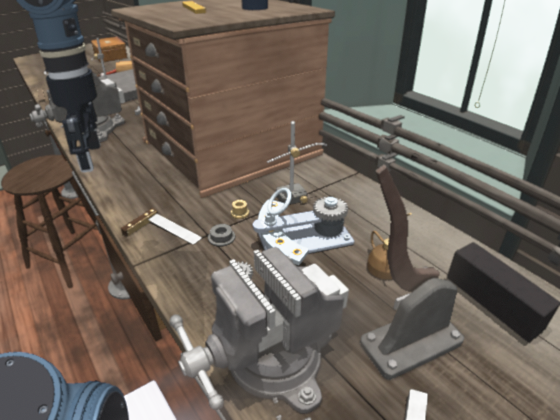

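```bash
python3 - <<'E'
import cell;print([n for n in dir(cell) if n[0]!='_'])
E
python3 -m pendant '0 0 0 0 3'
```

```text
['Unreachable', 'calibration', 'capture', 'close_job', 'find_in', 'observe', 'tcp_to_tips']
time_s: 1.48
tool_pos: [0.2044, 0.4836, 0.4047]
tcp_rot: [-3.142, 0.0, 2.742]
wrist_force: [0.6, 0.2, -0.8]
finger_gap: 0.816
```

```bash
python3 - <<'E'
from cell import *
from h import *
S,D=calibration("scene"),calibration("side")
for n,p in [("vise base front",(285,390)),("vise right foot",(310,395)),("press base",(420,345)),("press l",(368,355)),("press r",(460,325)),("cab corner",(205,187)),("cab left",(150,142)),("blackbox",(500,310))]:
    print(n,onz(S,p,0).round(3))
# handle top: height along ray above the plan line
for z in(.2,.3,.4,.5): print("handle top",z,onz(S,(383,172),z).round(3),"cab top",onz(S,(190,35),z).round(3), "vise top",onz(S,(250,270),z).round(3))
print("base pix",proj(S,[0,0,0]),proj(D,[0,0,0]))
E
```

```text
vise base front [0.31  0.021 0.   ]
vise right foot [ 0.336 -0.009  0.   ]
press base [ 0.549 -0.053  0.   ]
press l [ 0.461 -0.011  0.   ]
press r [ 0.643 -0.071  0.   ]
cab corner [0.493 0.633 0.   ]
cab left [0.477 1.004 0.   ]
blackbox [ 0.738 -0.099  0.   ]
handle top 0.2 [0.662 0.177 0.2  ] cab top [0.927 1.581 0.2  ] vise top [0.307 0.1   0.2  ]
handle top 0.3 [0.516 0.066 0.3  ] cab top [0.712 1.106 0.3  ] vise top [0.253 0.009 0.3  ]
handle top 0.4 [ 0.37  -0.046  0.4  ] cab top [0.497 0.63  0.4  ] vise top [ 0.199 -0.083  0.4  ]
handle top 0.5 [ 0.224 -0.157  0.5  ] cab top [0.283 0.155 0.5  ] vise top [ 0.145 -0.174  0.5  ]
base pix [[ 98.71097157 523.5331887 ]] [[576.93885019 235.92066896]]
```

View pics/side0.png

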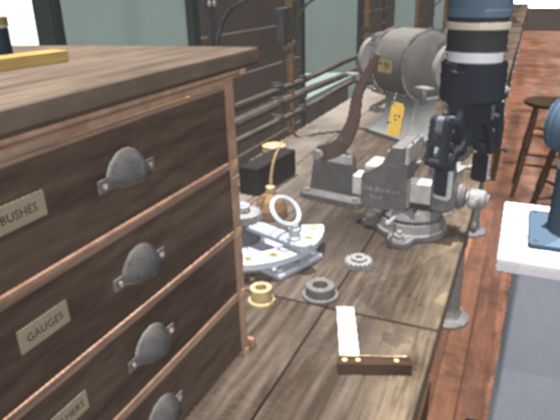

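```bash
python3 -m pendant '0 0 -5 -2.9 0; 0 0 -5 0 0; 0 0 -5 0 0; 0 0 -5 0 0; -4.4 -4.1 0 0 0; -4.4 -4.1 0 0 0; -4.4 -4.1 0 0 0; -4.4 -4.1 0 0 0; -4.4 -4.1 0 0 0; -4.4 -4.1 0 0 0; -4.4 -4.1 0 0 0; -4.4 -4.1 0 0 0; -4.4 -4.1 0 0 0; -4.4 -4.1 0 0 0; -4.4 -4.1 0 0 0; -4.4 -4.1 0 0 0'; python3 -c "
from cell import *;print(observe()['joint_positions'])"
```

```text
time_s: 3.48
tool_pos: [0.5325, -0.1612, 0.605]
tcp_rot: [3.141, 0.001, 2.792]
wrist_force: [0.2, 0.3, 0.7]
finger_gap: 0.002
[-4.14592415e-01  3.28823162e-01  8.46423640e-01  2.08735942e+00
  3.50694836e-04 -6.50622562e-02]
```

```bash
python3 -m pendant '-6 0 0 0 0; -6 0 0 0 0; -6 0 0 0 0'; python3 -c "
from cell import *;print(observe()['joint_positions'])"
```

```text
time_s: 3.85
tool_pos: [0.6027, -0.1923, 0.589]
tcp_rot: [3.13, -0.044, 2.792]
wrist_force: [0.5, -0.2, 0.5]
finger_gap: 0.002
[-0.41667152  0.74135834  1.41977922  2.29368197  0.0085614  -0.06715334]
```

```bash
python3 -m pendant '4 0 0 0 0;4 0 -4 0 0; 4 0 -4 0 0;4 0 -4 0 0; 0 0 -5 0 0;0 0 -5 0 0'; python3 -c "
from cell import *;print(observe()['joint_positions'])"
```

```text
time_s: 4.6
tool_pos: [0.4231, -0.1281, 0.7243]
tcp_rot: [3.138, 0.073, 2.792]
wrist_force: [-0.6, 0.3, -0.7]
finger_gap: -0.001
[-0.44959739  0.21100944  1.00571897  2.29291499  0.01127925 -0.09969774]
```

```bash
python3 -m pendant '0 0 -6 0 0;0 0 -6 0 0;0 0 -6 0 0;0 0 -6 0 0'; python3 -c "
from cell import *;print(observe()['joint_positions'])"
```

```text
time_s: 5.1
tool_pos: [0.3499, -0.0984, 0.7905]
tcp_rot: [-3.131, 0.242, 2.792]
wrist_force: [-0.3, -0.4, 0.1]
finger_gap: 0.001
[-0.46596287  0.0702065   1.03557099  2.29415436  0.01691233 -0.11321118]
```

```bash
python3 -m pendant '-2 0 -6 0 0;-2 0 -5 0 0;-2 0 -5 0 0;-2.5 0 -5 0 0;-2.5 0 -5 0 0'; python3 -c "
from cell import *;print(observe()['joint_positions'])"
```

```text
time_s: 5.72
tool_pos: [0.3266, -0.082, 0.8523]
tcp_rot: [-3.112, 0.446, 2.797]
wrist_force: [0.4, -0.3, -0.2]
finger_gap: -0.002
[-0.45341926  0.11126015  1.28131888  2.29419926  0.01749043 -0.09799622]
```

```bash
python3 -m pendant '-2.5 0 -5 0 0;-2.5 0 -5 0 0;-2.5 0 -5 0 0;-2.5 0 -5 0 0;-2.5 0 -5 0 0;-2.5 0 -5 0 0'; python3 -c "
from cell import *
from scipy.spatial.transform import Rotation as r
o=observe();print(o['joint_positions']);print(r.from_euler('xyz',o['tcp_rot']).as_matrix())"
```

```text
time_s: 6.48
tool_pos: [0.2474, -0.0456, 0.9103]
tcp_rot: [-3.097, 0.662, 2.807]
wrist_force: [-0.6, 0.5, 0.1]
finger_gap: -0.0
[-0.47597348  0.03313853  1.4189985   2.29426181  0.04219049 -0.11128433]
[[-0.74481988  0.35421499  0.56548659]
 [ 0.25912606  0.93449954 -0.24405796]
 [-0.61489595 -0.0352469  -0.78782018]]
```

```bash
python3 -m pendant '-1 0 -5 0 0;-1 0 -5 0 0;-1 0 -5 0 0;'; python3 -c "
from cell import *
from scipy.spatial.transform import Rotation as r
o=observe();print(o['joint_positions']);print(r.from_euler('xyz',o['tcp_rot']).as_matrix())"
```

```text
time_s: 6.85
tool_pos: [0.1814, -0.0055, 0.9312]
tcp_rot: [-3.08, 0.763, 2.813]
wrist_force: [-0.6, 0.3, 0.3]
finger_gap: -0.002
[-0.39310153 -0.0690297   1.41893008  2.29426364 -0.01755225 -0.04651949]
[[-0.6842948   0.36278904  0.63255414]
 [ 0.23343207  0.93079179 -0.28131142]
 [-0.6908329  -0.04484152 -0.72162257]]
```

```bash
cat >>h.py <<'E'
from scipy.spatial.transform import Rotation as Rn
def Rt(o): return Rn.from_euler('xyz',o['tcp_rot']).as_matrix()
def delta(o,target,yaw=0):
    R=Rt(o)@Rn.from_euler('z',yaw,degrees=True).as_matrix()
    return (100*R.T@(np.array(target)-o['tool_pos'])).round(2)
E
python3 - <<'E'
from cell import *
from h import *
o=observe()
print(delta(o,[.30,.25,.65],3.7)); o['tool_pos']=np.array([.30,.25,.65]); print(delta(o,[.3605,.396,.40],3.7))
E
```

```text
[19.14 28.17 20.61]
[17.6  15.8  17.76]
```

```bash
python3 -m pendant '0 0 0 3.7 0;2.4 3.5 2.6 0 0;2.4 3.5 2.6 0 0;2.4 3.5 2.6 0 0;2.4 3.5 2.6 0 0;2.4 3.5 2.6 0 0;2.4 3.5 2.6 0 0;2.4 3.5 2.6 0 0;2.4 3.5 2.6 0 0;3.5 3.2 3.5 0 0;3.5 3.2 3.5 0 0;3.5 3.2 3.5 0 0;3.5 3.2 3.5 0 0;3.5 3.2 3.5 0 0;0 0 0 0 0'; python3 - <<'E'
from cell import *
from h import *
im=capture("wrist");cv2.imwrite("pics/w1.png",im[:,:,::-1])
o=observe();print(o['joint_positions']);print(Rt(o))
p=[0.5623,0.3096,-.350]
k=calibration("wrist")
for n,P in [("ring",[-.0445,0,.1085]),("pin",[-.065,0,.0875]),("nut",[.075,0,.093]),("h.35",hole(.35)),("h-.35",hole(-.35)),("h.7",hole(.7)),("h-.7",hole(-.7))]: print(n,proj(k,fx(p,P)).round(1))
E
```

```text
time_s: 8.72
tool_pos: [0.3483, 0.3795, 0.4174]
tcp_rot: [-3.127, 0.745, 2.734]
wrist_force: [0.0, -0.4, -0.2]
finger_gap: -0.001
[ 0.87805725 -0.10935776 -0.10322214  1.3348863  -0.71580435  1.20314806]
[[-0.67094942  0.40600806  0.62047105]
 [ 0.29413204  0.91385405 -0.27992343]
 [-0.68067115 -0.00531405 -0.73256982]]
ring [[305.2  78.5]]
pin [[304.3  38.6]]
nut [[305.5 154.2]]
h.35 [[247.5  14.2]]
h-.35 [[359.5   7.1]]
h.7 [[206.2  41.5]]
h-.7 [[403.8  29.9]]
```

View pics/w1.png

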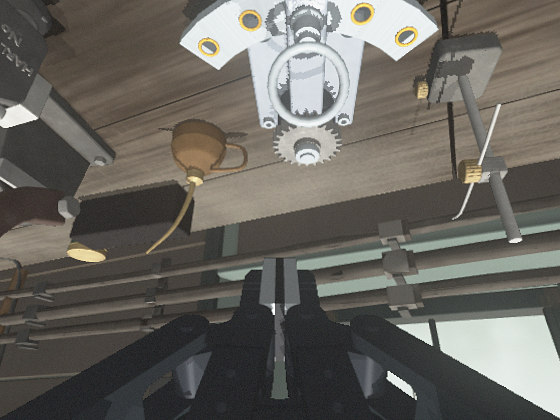

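```bash
python3 - <<'E'
from cell import *
from h import *
from scipy.optimize import least_squares
S,D,W=calibration("scene"),calibration("side"),calibration("wrist")
us=lambda u,v:(190+u/3.1-.5,110+v/3.1-.5)
ud=lambda u,v:(200+u/3.1-.5,130+v/3.1-.5)
ring=[-.0445,0,.1085];nut=[.075,0,.093]
ob=[(S,ring,us(277,280)),(S,nut,us(437,278)),(S,hole(.35),us(279,407)),(S,hole(.7),us(333,440)),
(D,ring,ud(265,249)),(D,hole(.35),ud(335,333)),(D,hole(.7),ud(350,299)),(D,hole(-.35),ud(228,386)),(D,hole(-.7),ud(148,400))]
ow=[(W,ring,(308.5,83)),(W,nut,(307,155)),(W,hole(.35),(250,19)),(W,hole(-.35),(363,13)),(W,hole(.7),(207.5,46)),(W,hole(-.7),(406,36))]
for obs in (ow,ob+ow):
    f=lambda p:np.concatenate([proj(k,fx(p,P))[0]-np.array(m) for k,P,m in obs])
    b=least_squares(f,[.562,.31,-.35],loss='soft_l1');p=b.x
    print(p.round(4),b.cost);print(np.round(f(p).reshape(-1,2),1).tolist());print("ring",fx(p,ring).round(4))
o=observe();r=fx(p,ring)[0];d=Rt(o)[:,2]
# pre: tip 15mm before ring centre plane
for s in(-.06,-.015,.015): print(s,delta(o,r+d*(s-.173)))
print("tcp frame ring", (Rt(o).T@(r-o['tool_pos'])).round(4), "wrist per-mm", proj(W,r+np.eye(3)*.003)-proj(W,r))
E
```

```text
[ 0.5677  0.3099 -0.3584] 4.4593966587569955
[[-0.2, 0.2], [-0.1, 1.8], [1.2, -0.1], [-1.1, -0.2], [2.3, -0.7], [-0.9, -0.6]]
ring [[0.526  0.3255 0.1085]]
[ 0.5663  0.3098 -0.3576] 19.374026038822784
[[1.6, 0.5], [1.8, -1.1], [1.7, -0.7], [1.3, -0.9], [-1.6, 0.4], [-1.8, 0.4], [-1.7, 1.3], [-2.4, 0.2], [-2.7, -0.4], [-0.9, -1.0], [-0.5, 1.2], [0.3, -1.3], [-1.7, -1.5], [1.4, -1.7], [-1.2, -1.9]]
ring [[0.5246 0.3254 0.1085]]
-0.06 [ 7.92  2.4  12.05]
-0.015 [ 7.92  2.4  16.55]
0.015 [ 7.92  2.4  19.55]
tcp frame ring [0.0792 0.024  0.3535] wrist per-mm [[ 1.26737176  2.63492526]
 [ 3.50148026 -1.17444477]
 [ 0.11397444  2.65576325]]
```

```bash
python3 -m pendant '2 .6 3 0 0;2 .6 3 0 0;2 .6 3 0 0;2 .6 3 0 0;0 0 0 0 0;0 0 0 0 0'; python3 - <<'E'
from cell import *
from h import *
im=capture("wrist");cv2.imwrite("pics/w2.png",im[:,:,::-1])
im=capture("side");cv2.imwrite("pics/d2.png",cv2.resize(im[130:320,200:450,::-1],None,fx=3.1,fy=3.1,interpolation=cv2.INTER_CUBIC))
o=observe();print(o['joint_positions'],o['tool_pos']);R=Rt(o)
k=calibration("wrist")
for p in([.5677,.3099,-.3584],[.5623,.3096,-.350]):
  for n,P in [("ring",[-.0445,0,.1085]),("top",[-.024,0,.129]),("pin",[-.065,0,.0875])]: print(n,proj(k,fx(p,P)).round(1))
tip=o['tool_pos']+R[:,2]*.173
print("tip",tip,proj(k,tip),proj(k,tip+R[:,1]*.0145),"dside",(proj(calibration("side"),tip)-[200,130])*3.1)
print("ring in tcp",[(R.T@(fx(p,[-.0445,0,.1085])[0]-o['tool_pos'])).round(4) for p in([.5677,.3099,-.3584],[.5623,.3096,-.350])])
E
```

```text
time_s: 9.52
tool_pos: [0.3811, 0.392, 0.2855]
tcp_rot: [3.135, 0.752, 2.717]
wrist_force: [0.2, 1.1, 0.7]
finger_gap: -0.005
[ 0.84615234 -0.01624596 -0.28848175  1.01910464 -0.70794742  1.16407451] [0.38117285 0.39226985 0.28574011]
ring [[272.2 215.7]]
top [[274.7 261.8]]
pin [[269.5 165.5]]
ring [[267.1 211.8]]
top [[270.1 258.9]]
pin [[263.8 160.4]]
tip [0.48943426 0.34484183 0.15941097] [[276.83403045 277.58859604]] [[311.60012864 277.61597369]] dside [[299.83762188 185.87855839]]
ring in tcp [array([ 0.0046, -0.0031,  0.2384]), array([ 0.0081, -0.0059,  0.2351])]
```

View pics/w2.png

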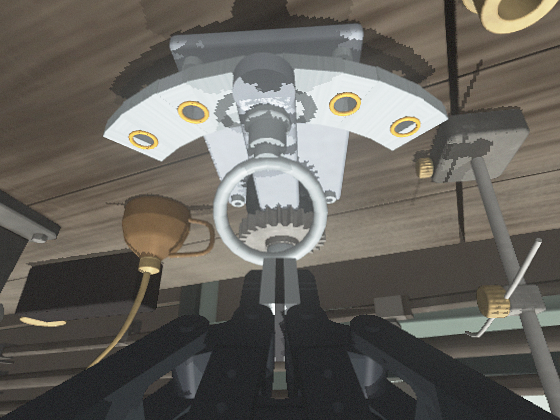

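View pics/d2.png

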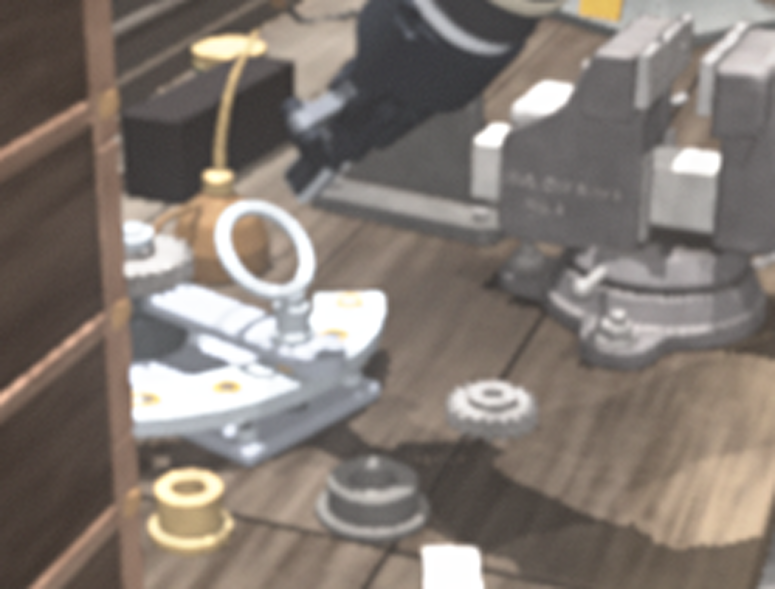

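The wrist picture shows the ring at centre (271,212) and the shut fingertips at (281,265). The side picture confirms the fingers point about 45° down at the ring. I'll shift sideways first, then insert and check the force.

```bash
python3 -m pendant '.75 -.4 1 0 0;0 0 2 0 0;0 0 2 0 0;0 0 1.6 0 0;0 0 1.6 0 0;0 0 0 0 0;0 0 0 0 0'; python3 - <<'E'
from cell import *
from h import *
im=capture("side");a=im[130:270,200:385,::-1]
im=capture("wrist");b=im[:,:,::-1][60:360,100:460]
o=observe();R=Rt(o);print(o['tool_pos'],o['wrist_force'],o['tool_pos']+R[:,2]*.173)
a=cv2.resize(a,(396,300),interpolation=cv2.INTER_CUBIC);cv2.imwrite("pics/v3.png",np.hstack([a,b]))
E
```

```text
time_s: 10.5
tool_pos: [0.4249, 0.3675, 0.2171]
tcp_rot: [3.141, 0.75, 2.722]
wrist_force: [-0.3, 0.0, 0.5]
finger_gap: -0.002
[0.4249301  0.36783146 0.21754663] [-0.1365779   0.11045046 -0.66243586] [0.53276207 0.32005094 0.09098325]
```

View pics/v3.png

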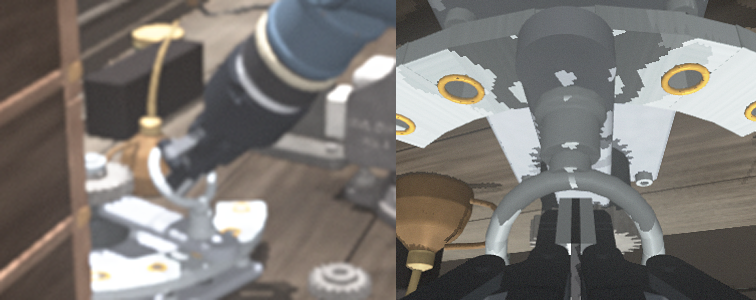

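```bash
python3 -m pendant '-.4 0 0 0 0;-.3 0 0 0 0;-.3 0 0 0 0;-.2 0 0 0 0;0 0 0 0 0'; python3 -m pendant '-.2 0 0 0 0;-.2 0 0 0 0; 0 0 0 0 0'
```

```text
time_s: 11.22
tool_pos: [0.4332, 0.3638, 0.2251]
tcp_rot: [3.141, 0.75, 2.721]
wrist_force: [0.5, 0.5, -0.3]
finger_gap: 0.001
time_s: 11.6
tool_pos: [0.4356, 0.3626, 0.2274]
tcp_rot: [3.142, 0.749, 2.722]
wrist_force: [0.2, -0.4, -0.5]
finger_gap: 0.002
```

```bash
python3 -m pendant '-.2 0 0 0 0;-.2 0 0 0 0; 0 0 0 0 0';python3 -m pendant '-.2 0 0 0 0;-.2 0 0 0 0; 0 0 0 0 0'
```

```text
time_s: 11.98
tool_pos: [0.4366, 0.3617, 0.2281]
tcp_rot: [-3.138, 0.743, 2.728]
wrist_force: [-7.2, 3.3, -1.9]
finger_gap: 0.004
time_s: 12.35
tool_pos: [0.4373, 0.3608, 0.2288]
tcp_rot: [-3.134, 0.738, 2.734]
wrist_force: [-13.6, 5.3, -3.0]
finger_gap: -0.001
```

```bash
python3 -m pendant '0 0 -.4 0 0; 0 0 0 0 0';python3 -m pendant '-.2 0 -.22 0 0;-.2 0 -.22 0 0; 0 0 0 0 0'
```

```text
time_s: 12.6
tool_pos: [0.4364, 0.3612, 0.2327]
tcp_rot: [-3.135, 0.742, 2.73]
wrist_force: [-7.5, 2.8, -7.2]
finger_gap: 0.004
time_s: 12.98
tool_pos: [0.4363, 0.361, 0.2382]
tcp_rot: [-3.135, 0.742, 2.73]
wrist_force: [-6.4, 2.6, -8.1]
finger_gap: -0.0
```

```bash
python3 -m pendant '-.2 0 -.22 0 0;-.2 0 -.22 0 0; 0 0 0 0 0'; python3 - <<'E'
from cell import *
from h import *
im=capture("side");a=im[170:260,230:330,::-1]
im=capture("wrist");b=im[:,:,::-1][60:360,100:460]
o=observe();print(o['wrist_force'])
a=cv2.resize(a,(333,300),interpolation=cv2.INTER_CUBIC);cv2.imwrite("pics/v4.png",np.hstack([a,b]))
E
```

```text
time_s: 13.35
tool_pos: [0.4363, 0.3609, 0.2438]
tcp_rot: [-3.134, 0.741, 2.73]
wrist_force: [-4.9, 2.3, -8.3]
finger_gap: 0.002
[-4.71978911  3.24368736 -8.76055859]
```

View pics/v4.png

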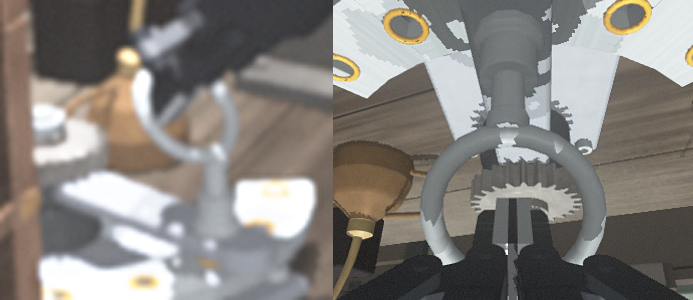

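```bash
python3 - <<'E'
from cell import *
from h import *
o=observe();R=Rt(o);yaw=-.355
c=lambda q:.099*np.array([np.cos(np.pi+yaw+q),np.sin(np.pi+yaw+q),0])
for i in range(5):
    d=c(-.07*(i+1))-c(-.07*i);print((100*R.T@d).round(2),d.round(4))
print("down1cm",(R.T@[0,0,-1]).round(3),R.round(3).tolist())
E
```

```text
[ 0.01  0.69 -0.02] [0.0026 0.0064 0.    ]
[-0.02  0.69  0.02] [0.0031 0.0062 0.    ]
[-0.06  0.69  0.05] [0.0035 0.006  0.    ]
[-0.1   0.68  0.08] [0.0039 0.0057 0.    ]
[-0.13  0.67  0.11] [0.0043 0.0054 0.    ]
down1cm [0.675 0.006 0.738] [[-0.676, 0.405, 0.616], [0.295, 0.914, -0.277], [-0.675, -0.006, -0.738]]
```

```bash
python3 -m pendant '0 .35 0 0 0;0 .35 0 0 0;0 .35 0 0 0;0 .35 0 0 0;-.03 .35 .03 0 0;-.03 .35 .03 0 0;0 0 0 0 0'; python3 -m pendant '-.05 .34 .04 0 0;-.05 .34 .04 0 0;-.06 .33 .05 0 0;-.07 .33 .06 0 0;0 0 0 0 0;0 0 0 0 0'; python3 - <<'E'
from cell import *
from h import *
p=[.5663,.3098,-.356]
im=capture("wrist");b=im[:,:,::-1];k=calibration("wrist");o=observe();print(o['tool_pos'],o['wrist_force'])
def P(q,h): # arm-frame points: pin axis, ring centre
    return lambda r,z: fx(p,[[.075-r*np.cos(q),-r*np.sin(q),z]])[0]
for q in(-.25,-.30,-.35,-.40): print(q,"ringc",proj(k,P(q,0)(.1195,.1225)).round(0),"pin_top",proj(k,P(q,0)(.14,.1015)).round(0),"armpin",proj(k,P(q,0)(.14,.058)).round(0))
for q in (-.7,-.35,0,.35):print("hole",q,proj(k,fx(p,[hole(q)])).round(0))
cv2.imwrite("pics/v5.png",b)
E
```

```text
time_s: 14.32
tool_pos: [0.4447, 0.3804, 0.2426]
tcp_rot: [-3.133, 0.738, 2.733]
wrist_force: [-9.6, 5.1, -8.7]
finger_gap: -0.001
time_s: 15.08
tool_pos: [0.4521, 0.3925, 0.2427]
tcp_rot: [-3.136, 0.735, 2.733]
wrist_force: [-11.8, 8.5, -8.2]
finger_gap: 0.0
[0.45213782 0.39246542 0.24268488] [-12.96649491   7.81208921  -7.36840247]
-0.25 ringc [[270. 280.]] pin_top [[282. 201.]] armpin [[282. 107.]]
-0.3 ringc [[286. 281.]] pin_top [[301. 203.]] armpin [[299. 110.]]
-0.35 ringc [[302. 282.]] pin_top [[320. 206.]] armpin [[315. 113.]]
-0.4 ringc [[317. 284.]] pin_top [[339. 209.]] armpin [[331. 117.]]
hole -0.7 [[400. 118.]]
hole -0.35 [[313.  82.]]
hole 0 [[198.  71.]]
hole 0.35 [[95. 90.]]
```

View pics/v5.png

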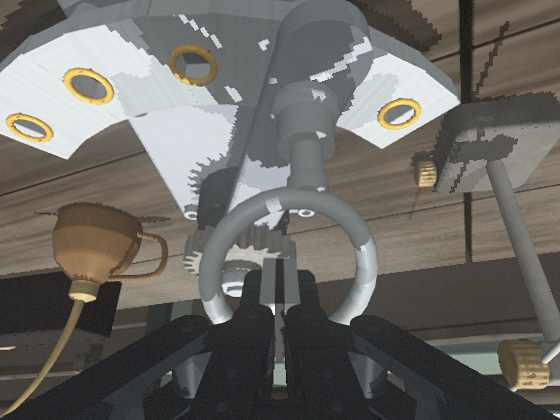

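```bash
python3 -m pendant '.2 .15 0 0 0;.2 0 0 0 0;0 0 0 0 0'; python3 -m pendant '.2 0 .22 0 0;0 0 0 0 0'; python3 -m pendant '.2 0 .22 0 0;0 0 0 0 0';
```

```text
time_s: 15.5
tool_pos: [0.4517, 0.3941, 0.2413]
tcp_rot: [-3.137, 0.741, 2.729]
wrist_force: [-5.5, 3.7, -8.0]
finger_gap: 0.0
time_s: 15.75
tool_pos: [0.4517, 0.394, 0.2383]
tcp_rot: [-3.137, 0.741, 2.729]
wrist_force: [-6.1, 4.2, -7.2]
finger_gap: 0.001
time_s: 16.0
tool_pos: [0.4518, 0.3941, 0.2356]
tcp_rot: [-3.137, 0.741, 2.729]
wrist_force: [-6.4, 4.1, -6.7]
finger_gap: -0.005
```

```bash
python3 -m pendant '.2 0 .22 0 0;0 0 0 0 0'; python3 -m pendant '.2 0 .22 0 0;0 0 0 0 0'; python3 -m pendant '.2 0 .22 0 0;0 0 0 0 0';
```

```text
time_s: 16.25
tool_pos: [0.4519, 0.3943, 0.233]
tcp_rot: [-3.138, 0.741, 2.728]
wrist_force: [-7.2, 5.5, -7.3]
finger_gap: 0.001
time_s: 16.5
tool_pos: [0.452, 0.3944, 0.2303]
tcp_rot: [-3.139, 0.742, 2.728]
wrist_force: [-7.2, 4.8, -6.0]
finger_gap: 0.001
time_s: 16.75
tool_pos: [0.4526, 0.3946, 0.2287]
tcp_rot: [-3.141, 0.744, 2.726]
wrist_force: [-6.1, 4.4, -4.2]
finger_gap: -0.0
```

```bash
python3 -m pendant '.3 0 0 0 0;.4 0 0 0 0;.3 0 0 0 0;0 0 0 0 0'; python3 -m pendant '.3 0 -.3 0 0;0 0 -.8 0 0;0 0 0 0 0'
```

```text
time_s: 17.25
tool_pos: [0.4477, 0.3966, 0.2241]
tcp_rot: [3.14, 0.751, 2.721]
wrist_force: [-0.4, -1.0, -0.3]
finger_gap: 0.0
time_s: 17.62
tool_pos: [0.4385, 0.4013, 0.2308]
tcp_rot: [3.139, 0.751, 2.721]
wrist_force: [0.9, 0.9, 0.8]
finger_gap: 0.0
```

Free of the ring, with no force. I'll back out along the finger.

```bash
python3 -m pendant '0 0 -1 0 0;0 0 -1.5 0 0;0 0 -2 0 0;0 0 -3 0 0;0 0 -3 0 0;0 0 -3 0 0;0 0 0 0 0'; python3 - <<'E'
from cell import *
from h import *
p=[.5663,.3098,-.356]
im=capture("wrist");b=im[:,:,::-1];k=calibration("wrist")
s=capture("side")[130:320,200:390,::-1]
for q in(-.30,-.35,-.40):
  A=lambda r,z: fx(p,[[.075-r*np.cos(q),-r*np.sin(q),z]])[0]
  for z in(0,.01): print(q,z,"ringc",proj(k,A(.1195,.1085+z)).round(0),(proj(calibration("side"),A(.1195,.1085+z))-[200,130])*2.21,"pin_top side",(proj(calibration("side"),A(.14,.0875+z))-[200,130])*2.21)
cv2.imwrite("pics/v6.png",np.hstack([cv2.resize(s,(420,420),interpolation=cv2.INTER_CUBIC),b[:,130:500]]))
E
```

```text
time_s: 18.5
tool_pos: [0.3537, 0.4397, 0.3322]
tcp_rot: [3.133, 0.751, 2.719]
wrist_force: [-0.1, 0.7, -0.4]
finger_gap: 0.001
-0.3 0 ringc [[278. 192.]] [[149.72804168 188.10033813]] pin_top side [[162.25109892 220.28657224]]
-0.3 0.01 ringc [[278. 204.]] [[149.31391563 176.79247302]] pin_top side [[161.8836193  209.00916913]]
-0.35 0 ringc [[286. 193.]] [[143.15194675 189.54867791]] pin_top side [[154.51250347 222.0944579 ]]
-0.35 0.01 ringc [[286. 205.]] [[142.71035891 178.21819086]] pin_top side [[154.11235958 210.79090209]]
-0.4 0 ringc [[293. 194.]] [[136.39379545 190.87908656]] pin_top side [[146.54847414 223.75483099]]
-0.4 0.01 ringc [[293. 206.]] [[135.92398919 179.5283649 ]] pin_top side [[146.114668   212.42787519]]
```

View pics/v6.png

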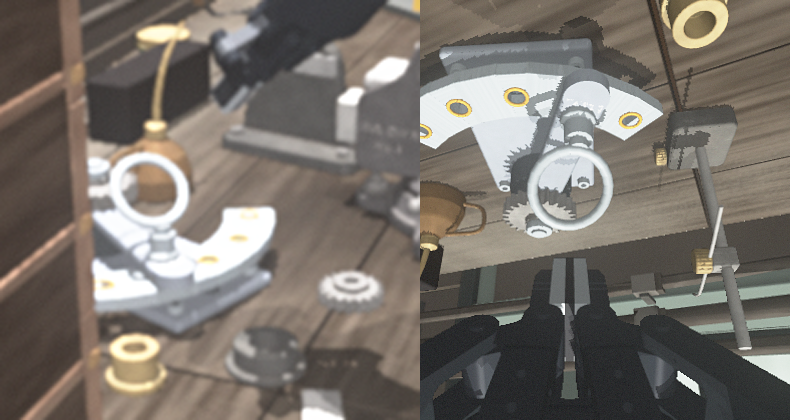

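```bash
python3 -c "
from cell import *
print(close_job())"
```

```text
the job is handed in; nothing more can be done
None
```

I moved the gear blank on by one hole, to the scribing block's side (-0.35 rad), and handed the job in at 18.5 s. No verdict was reported.

**What I did:**
- **Tilt:** The moves have no tilt command, so I pushed the arm up against its reach and joint limits until the tool tipped to about 44° along the arm. Joint 4 sat at about 2.294 there, just past the rounded 2.29 limit given. The interface kept accepting moves and showed no fault.
- **Lift:** I put the shut fingertips through the ring and lifted the pin about 14 mm. The wrist force never read above about 17 N.
- **Swing and release:** I swung the arm over and lowered it with the pin on the finger. The spring load stayed on all the way down, past the 10 mm where the pin would rest on the plate. Then I backed out along the finger.

**Last checks:**
- **Pin and clearance:** The last pictures show the ring at its home height; a pin resting on the plate would stand about 12 pixels off. The wrist force is near zero and the gripper is well clear.
- **Things round it:** The loose things look where they were. I judged that by eye and did not measure it.
- **Disagreement:** Read from the pictures, the arm angle came out nearer -0.31 to -0.33 than -0.35 rad. The cameras also differed by 3 to 5 mm on where the fixture stands. I trusted the pin's height, since it can only sit that low in a hole.

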